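# Put three mixed-up carving tools back into their own places in the bench rack

### The arm

A 7-joint arm with a two-finger parallel gripper is mounted at the origin on the work surface. World frame = base frame: x ahead of the robot, y to its left, z up, the work surface at z = 0. Lengths are in m, angles in rad, forces in N, time in s.
With the tool pointing down it reaches from about 0.35 to 0.9 m from the base axis. Payload 7.2 kg.
Tool frame: the origin (TCP) lies midway between the tips of the shut fingers; the grasp point (between the pads) lies 19 mm behind it; z points along the fingers, y is the line along which they close (so a half turn about z gives the same grasp; the last joint's range is limited). The gripper opens to 88 mm and grips with 3 to 60 N. Pads are 20 mm wide; open, the fingers measure 115 mm over their backs; the gripper's body (75 mm by 178 mm) begins 61 mm behind the grasp point.
Start: joints at [1.043, 0.411, -0.013, 1.596, 0.006, 1.134, -0.082], TCP at [0.277, -0.56, 0.223] pointing down, gripper open.
Joint ranges: [-2.95, 2.95], [-0.29, 1.99], [-1.47, 1.44], [0.14, 2.54], [-1.03, 4.17], [0.13, 1.85], [-2.86, 2.86]. Speed limits (rad/s): [2.39, 2.39, 3.01, 3.01, 3.14, 3.14, 3.14].

### API

Orientations are given as a rotation vector (axis times angle).
In Python, from station import monitor, imaging, job_done gives the robot as it stands.
- The arm moves only by the tool drive_tool, never from a script. Its argument "motion" is a list of rows, each a list of 3 entries, a list of its own where there are three numbers: the shift along the tool's x, y, z in units of 0.2 m (1.0 is 0.2 m), then the turn, a rotation vector about the tool's x, y, z in units of 90 degrees (1.0 is 90 degrees), then the opening, from 0 (shut) to 1 (fully open). A call has 1 to 5 rows; each row shifts and turns the commanded pose from where the row before left it, along the tool's axes as they then stand; what a row does not reach is not made up. A row lasts 1/10 s, in which the tool goes at most 50 mm and 8.59 degrees, less where a joint would pass 70% of its speed; a pose out of reach is approached as far as the arm can. A call with a number of a shift or a turn outside -1 to 1 is refused whole. A call with a gripper value outside its range is refused whole. The fingers move at their own pace and stop on an object; "force" is the grip in N (left out, the last holds). Time passes only in rows, so rows that do not move let the fingers close. It gives the time, the measured TCP pose, the force, the opening and the grip force at its end, in the units of the state.
- monitor.observe(): the state, without advancing time (a new reading comes with each control period).
- imaging.grab_frame(name): name is "scene" or "top" or "wrist"; returns the picture (480x640x3 uint8, red, green, blue); there is no depth.
- imaging.camera_model(name): a dict with "intrinsics" (3x3 intrinsics, pixels), "world_to_cam" (4x4, takes a point from world to camera coordinates). Camera axes: x right, y down, z forward; pixel columns grow to the right and rows downward; lengths in m; the calibration is good to about 2 mm. A picture is of the moment at which its call begins: read the wrist's pose just before it. camera_model takes no time and is no camera call; for the wrist camera it gives the pose at the moment of the call.
- job_done(): hands the job in; it is judged then, once.
Trained networks look in the newest picture that a camera, given by its name, has taken for a name from the list of things; names that differ only in an ending like _2 or _b are one class to them, and where a whole thing is asked for, a point or a joint stands for the part that bears it (a point fixed in the world has none). Each returns a list of dicts, best first, with "confidence" (0 to 1); they miss things now and then, are a little off and sometimes report something else, mostly with a low value. They report only what shows in the picture. A call takes as long as a camera call. They do not tell look-alikes from the thing itself.
- imaging.recognise(camera, target): "box" ([left, top, width, height] in pixels, round what is visible of it).
- imaging.silhouettes(camera, target): "pixels" (480x640 bool, what is visible of it) and "box" ([left, top, width, height] in pixels, round what is visible of it).
- imaging.place_of(camera, target): "position" ([column, row] in pixels: a listed point, or the origin of a listed thing).
The state is a dict: "time": time; "joint_positions": joint angles; "joint_vel": joint speeds; "joint_torque": joint torques, N m; "tool_pos": TCP position; "eef_rot": TCP orientation; "force": force on the tool from outside, world axes, zero at the start; "wrist_torque": the same for the moment, N m; "grip_width": finger opening in m; "gripper_force": force on a finger pad.
Only numpy, scipy, OpenCV 4.12 (cv2) and the standard library are available. Lean on these libraries where they do the work, as an engineer would, in place of code of your own. Each camera call takes 0.05 s, during which the arm holds its last target. There are 200 camera calls.

### The job

The red, blue and yellow carving tools are lying in each other's places in the bench rack. Put each one back, one at a time, behind the label plate of its own colour, lying in both notched rails with its handle towards the plate; the empty white place is free to use on the way. Set the tools down without dropping them, and leave the green tool, the mallet and the oilstone where they are.

Things in the scene. Friction and masses are not known exactly. Their poses are not given: they have to be found in the camera images.
- red (a point): Wood-carving flat chisel, red handle end, 215 mm long, about 130 g, lying level. Point: on its axis at the grip, near the balance point, where the round handle is bare wood 26 mm thick. +x runs along the tool to the cutting edge, z up. Handle from x = -95 mm (butt; coloured up to -27) to +25, brass ferrule to +37, steel blade 14 to 17 mm wide to +120.
- blue (a point): Wood-carving gouge (curved blade), blue handle end, 215 mm long, about 130 g, lying level. Point: on its axis at the grip, near the balance point, where the round handle is bare wood 26 mm thick. +x runs along the tool to the cutting edge, z up. Handle from x = -95 mm (butt; coloured up to -27) to +25, brass ferrule to +37, steel blade 14 to 17 mm wide to +120.
- yellow (a point): Wood-carving V-tool (V-shaped blade), yellow handle end, 215 mm long, about 130 g, lying level. Point: on its axis at the grip, near the balance point, where the round handle is bare wood 26 mm thick. +x runs along the tool to the cutting edge, z up. Handle from x = -95 mm (butt; coloured up to -27) to +25, brass ferrule to +37, steel blade 14 to 17 mm wide to +120.
- red_tag (a point): Red label plate, 28 x 46 mm, on the rack's front strip: home of the red tool. Point: centre of its top, 27 mm above the bench. Its place lies straight behind it along the tag's +x: a tool at home has its grip point 125 mm along the tag's +x, at y = 0 and 13 mm higher (40 mm above the bench), butt towards the tag, its +x along the tag's +x.
- blue_tag (a point): Blue label plate, home of the blue tool; same size, point and offset to its place as the red tag. The fixed rack: board 277 x 414 mm, 8 mm thick, five parallel places 74 mm apart. Handles lie in notches of a front rail (18 mm wide, 70 mm on the butt side of the grip point), blades in a rear rail (16 mm wide, 75 mm on the blade side).
- yellow_tag (a point): Yellow label plate, home of the yellow tool; same size, point and offset as the red tag. Notch bottoms of the rack: front 27 mm, rear 37 mm above the bench; the rounded teeth between them reach 50 mm and guide a tool into the middle (at rest it has about 5 mm of play sideways). Between the rails is only the board, 32 mm below the grip point.
- white_tag (a point): White label plate of the rack's empty place; same size, point and offset as the red tag. Free to use on the way; it has no tool of its own here.
- green (a point): Carving gouge with a green handle end, same size and axes as the others. It already lies at home, behind the green label plate of the same rack (not listed); to be left alone.
- mallet (a point): Carver's mallet standing upright on its head, to be left alone: black head 80 mm in diameter and 90 mm high, wooden handle up to 215 mm above the bench. Point: middle of the head, 45 mm above the bench.
- stone (a point): Grey oilstone in a dark wooden block, 190 (x) x 75 (y) x 34 mm, to be left alone. Point: its centre, 17 mm above the bench.
Not all that is in view belongs to the job. Leave any pink look-alike of the part that bears red alone.

How it is judged:
By the outcome, as a careful person would: the job done as asked, in the order asked, and still so for the second after the job is handed in, with the robot touching nothing.
It also fails if it takes over 86 s, if anything falls off the work surface, if the arm or the gripper's body presses on something with over 40 N, if the wrist force passes 120 N, or if a joint passes its speed limit or range.

## Working session

There is one attempt and no reset: what is moved stays moved. The work goes in short steps, Python scripts to look and compute and a tool call to move; the robot and the scene stay as the last step left them, time stands still between calls to the robot, and variables do not carry over. Pictures are saved under pics/ and viewed, at most 14 in all, crops included, and the job is handed in when it is done.

Besides the shell and the picture viewer there is one more tool, called as name(argument=value, ...) on one line, values as JSON. drive_tool: Moves the arm, as the interface text tells. Its arguments: {"type":"object","properties":{"motion":{"type":"array"},"force":{"type":"number"}},"required":["motion"]}

```bash
mkdir -p pics
cat > h.py <<'E'
import numpy as np, cv2
from station import monitor, imaging
from scipy.spatial.transform import Rotation as R
def ray(cam,px,z):
    m=imaging.camera_model(cam);K=np.array(m["intrinsics"]);T=np.array(m["world_to_cam"])
    d=T[:3,:3].T@np.linalg.inv(K)@[px[0],px[1],1];o=-T[:3,:3].T@T[:3,3]
    return o+d*(z-o[2])/d[2]
def save(cam,n):
    im=imaging.grab_frame(cam);cv2.imwrite(f"pics/{n}.png",im[:,:,::-1]);return im
E
python3 - <<'E'
from h import *
Z=dict(red=.04,blue=.04,yellow=.04,green=.04,red_tag=.027,blue_tag=.027,yellow_tag=.027,white_tag=.027,mallet=.045,stone=.017)
for c in("top","scene"):
    save(c,c+"0")
    for n,z in Z.items():
        for r in imaging.place_of(c,n)[:2]:
            print(c,n,round(r["confidence"],2),np.round(r["position"]),ray(c,r["position"],z).round(3))
s=monitor.observe();print(s["time"],s["tool_pos"],s["eef_rot"],R.from_rotvec(s["eef_rot"]).as_matrix().round(3))
E
```

```text
top red 0.81 [279. 186.] [0.537 0.057 0.04 ]
top red 0.69 [167. 320.] [0.247 0.296 0.04 ]
top blue 0.81 [312. 192.] [ 0.522 -0.016  0.04 ]
top yellow 0.98 [378. 194.] [ 0.517 -0.163  0.04 ]
top green 0.66 [245. 181.] [0.549 0.131 0.04 ]
top red_tag 0.73 [372. 252.] [ 0.39  -0.148  0.027]
top blue_tag 0.82 [276. 242.] [0.414 0.064 0.027]
top yellow_tag 0.75 [307. 247.] [ 0.402 -0.006  0.027]
top white_tag 0.8 [342. 250.] [ 0.396 -0.081  0.027]
top white_tag 0.52 [246. 181.] [0.552 0.132 0.027]
top mallet 0.9 [ 99. 221.] [0.46  0.446 0.045]
top stone 0.96 [511. 217.] [ 0.47  -0.467  0.017]
top stone 0.61 [311. 194.] [ 0.524 -0.014  0.017]
scene red 0.8 [341. 178.] [0.278 0.263 0.04 ]
scene red 0.7 [376. 248.] [0.548 0.052 0.04 ]
scene blue 0.91 [355. 256.] [ 0.524 -0.006  0.04 ]
scene blue 0.4 [314. 287.] [ 0.513 -0.159  0.04 ]
scene yellow 0.75 [313. 288.] [ 0.515 -0.164  0.04 ]
scene green 0.91 [392. 231.] [0.545 0.137 0.04 ]
scene green 0.67 [315. 290.] [ 0.521 -0.163  0.04 ]
scene red_tag 0.52 [281. 262.] [ 0.383 -0.132  0.027]
scene blue_tag 0.44 [342. 226.] [0.417 0.083 0.027]
scene blue_tag 0.32 [354. 256.] [0.514 0.005 0.027]
scene yellow_tag 0.51 [321. 240.] [0.406 0.001 0.027]
scene white_tag 0.68 [298. 253.] [ 0.395 -0.079  0.027]
scene mallet 0.7 [420. 172.] [0.457 0.444 0.045]
scene stone 0.74 [205. 370.] [ 0.474 -0.466  0.017]
1.1 [ 0.2773501  -0.56006994  0.22265442] [-3.05892117e+00 -7.15949337e-01 -1.41302937e-05] [[ 0.896  0.444  0.   ]
 [ 0.444 -0.896  0.   ]
 [ 0.    -0.    -1.   ]]
```

View top.

View pics/top0.png

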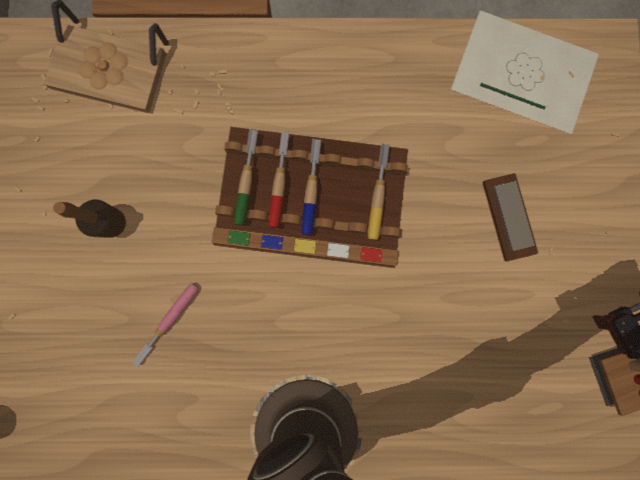

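View pics/scene0.png

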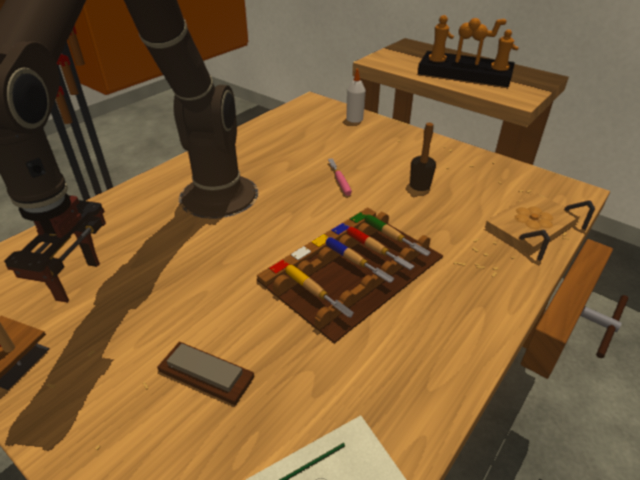

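Top view: places left to right are green (239,239), blue plate (272,242) holding red, yellow plate (305,246) holding blue, white plate (338,251) empty, red plate (372,255) holding yellow. The pink decoy is at (168,320). The rack is yawed about -7°.

drive_tool(motion=[[[0.19,-0.12,-0.1],[0,0,0],0.6],[[0.19,-0.12,-0.1],[0,0,0],0.6],[[0.19,-0.12,-0.1],[0,0,0],0.6],[[0.19,-0.12,0],[0,0,0],0.6],[[0.19,-0.12,0],[0,0,0],0.6]], force=25)

```text
time: 1.6
tool_pos: [0.3954, -0.3669, 0.2837]
eef_rot: [3.057, 0.715, 0.002]
force: [1.0, -0.4, 0.1]
grip_width: 0.0535
gripper_force: 0.0
```

drive_tool(motion=[[[0.19,-0.12,0],[0,0,0],0.6],[[0.19,-0.12,0],[0,0,0],0.6],[[0.19,-0.12,0],[0,0,0],0.6],[[0,0,0],[0,0,0.092],0.6],[[0,0,0],[0,0,0.092],0.6]])

```text
time: 2.1
tool_pos: [0.4655, -0.2514, 0.2828]
eef_rot: [-3.13, -0.264, -0.001]
force: [-1.0, 0.2, -0.4]
grip_width: 0.0526
gripper_force: 0.0
```

drive_tool(motion=[[[0,0,0],[0,0,0.092],0.6],[[0,0,0],[0,0,0.092],0.6],[[0,0,0],[0,0,0],0.6],[[0,0,0],[0,0,0],0.6]])

```text
time: 2.5
tool_pos: [0.4646, -0.253, 0.2827]
eef_rot: [3.136, -0.179, 0.0]
force: [0.7, 0.2, -0.0]
grip_width: 0.0529
gripper_force: 0.0
```

```bash
cat >> h.py <<'E'
Z=dict(red=.04,blue=.04,yellow=.04,green=.04,red_tag=.027,blue_tag=.027,yellow_tag=.027,white_tag=.027)
def look(cam,names=Z):
    for n in names:
        for r in imaging.place_of(cam,n)[:2]:
            print(cam,n,round(r["confidence"],2),np.round(r["position"]),ray(cam,r["position"],Z[n]).round(4))
def st():
    s=monitor.observe();M=R.from_rotvec(s["eef_rot"]).as_matrix();print("t",s["time"],s["tool_pos"].round(4) if hasattr(s["tool_pos"],"round") else s["tool_pos"],"yaw",np.degrees(np.arctan2(M[1,0],M[0,0])).round(2),"zax",M[:,2].round(3),"F",np.round(s["force"],1),"grip",s["grip_width"],s["gripper_force"]);return s,M
E
python3 - <<'E'
from h import *
st();save("wrist","w0");look("wrist")
E
```

```text
t 2.5 [ 0.4646 -0.253   0.2827] yaw -6.52 zax [ 0. -0. -1.] F [ 0.7  0.2 -0. ] grip 0.05288032669383207 0.0
wrist blue 0.87 [ 65. 166.] [ 0.5261 -0.0092  0.04  ]
wrist yellow 0.84 [218. 160.] [ 0.5148 -0.1604  0.04  ]
wrist green 0.72 [ 67. 165.] [ 0.5271 -0.0115  0.04  ]
wrist green 0.67 [ 94. 274.] [ 0.4119 -0.0067  0.04  ]
wrist red_tag 0.93 [227. 278.] [ 0.3868 -0.1437  0.027 ]
wrist blue_tag 0.67 [ 28. 275.] [0.4159 0.074  0.027 ]
wrist yellow_tag 0.71 [ 95. 275.] [ 0.4073 -0.      0.027 ]
wrist white_tag 0.98 [159. 274.] [ 0.3996 -0.0697  0.027 ]
```

drive_tool(motion=[[[0,-0.15,0],[0,0,0.003],0.6],[[0,-0.15,0],[0,0,0.003],0.6],[[0,-0.15,0],[0,0,0.003],0.6],[[0,-0.15,0],[0,0,0.003],0.6],[[0,-0.15,0],[0,0,0],0.6]])

```text
time: 3.45
tool_pos: [0.4837, -0.1032, 0.2828]
eef_rot: [3.134, -0.215, 0.0]
force: [0.8, 0.5, 1.3]
grip_width: 0.0529
gripper_force: 0.0
```

drive_tool(motion=[[[0,0,0],[0,0,0],0.6],[[0,0,0],[0,0,0],0.6]])

```text
time: 3.65
tool_pos: [0.4837, -0.1042, 0.2828]
eef_rot: [3.134, -0.213, 0.0]
force: [0.4, -0.6, -0.8]
grip_width: 0.0525
gripper_force: 0.0
```

Run:
```python
from h import *
st();save("wrist","w1");look("wrist")
```

```text
t 3.65 [ 0.4837 -0.1042  0.2828] yaw -7.76 zax [ 0. -0. -1.] F [ 0.4 -0.6 -0.8] grip 0.0525014065128013 0.0
wrist red 0.82 [143. 166.] [0.5402 0.0604 0.04  ]
wrist red 0.32 [ 72. 167.] [0.5492 0.1297 0.04  ]
wrist blue 0.87 [220. 170.] [ 0.5258 -0.0145  0.04  ]
wrist yellow 0.77 [369. 162.] [ 0.5135 -0.161   0.04  ]
wrist green 0.92 [ 77. 168.] [0.5475 0.1249 0.04  ]
wrist red_tag 0.76 [364. 276.] [ 0.3889 -0.1442  0.027 ]
wrist red_tag 0.29 [229. 276.] [0.4096 0.0034 0.027 ]
wrist blue_tag 0.55 [166. 281.] [0.4133 0.0744 0.027 ]
wrist yellow_tag 0.58 [233. 280.] [4.048e-01 3.000e-04 2.700e-02]
wrist white_tag 0.92 [300. 279.] [ 0.3954 -0.0736  0.027 ]
```

View pics/w1.png

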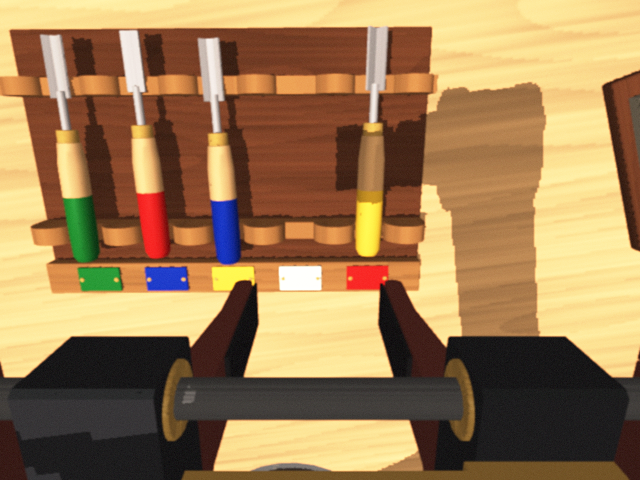

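The wrist view shows the rack square to the gripper: plates on rows 277–281, tools straight behind them, empty white place at column 300. Go over yellow and down.

drive_tool(motion=[[[0.09,0.13,0],[0,0,-0.005],0.6],[[0.09,0.13,0.1],[0,0,0],0.6],[[0,0,0.2],[0,0,0],0.6],[[0,0,0.2],[0,0,0],0.6],[[0,0,0.2],[0,0,0],0.6]])

```text
time: 4.6
tool_pos: [0.5124, -0.1611, 0.1413]
eef_rot: [3.135, -0.204, 0.001]
force: [0.8, 0.0, 0.3]
grip_width: 0.0526
gripper_force: 0.0
```

drive_tool(motion=[[[0,0,0.15],[0,0,0],0.6],[[0,0,0.1],[0,0,0],0.6],[[0,0,0],[0,0,0],0.6]])

```text
time: 4.9
tool_pos: [0.5105, -0.1603, 0.0899]
eef_rot: [-3.134, 0.203, 0.008]
force: [0.5, 0.0, 0.1]
grip_width: 0.0528
gripper_force: 0.0
```

```bash
cat >> h.py <<'E'
def uv(p):
    c,s=np.cos(np.radians(7)),np.sin(np.radians(7));return np.round([c*p[0]-s*p[1],s*p[0]+c*p[1]],4)
E
python3 - <<'E'
from h import *
s,M=st();print(uv(s["tool_pos"]))
save("wrist","w2");look("wrist",["yellow","red_tag","white_tag"])
E
```

```text
t 4.9 [ 0.5105 -0.1603  0.0899] yaw -7.41 zax [-0.005  0.001 -1.   ] F [0.5 0.  0.1] grip 0.05278973433845708 0.0
[ 0.5262 -0.0969]
wrist yellow 0.62 [318. 260.] [ 0.5141 -0.1616  0.04  ]
wrist yellow 0.37 [210. 428.] [ 0.4105 -0.0786  0.04  ]
wrist red_tag 0.84 [317. 430.] [ 0.3889 -0.1445  0.027 ]
wrist white_tag 0.7 [210. 432.] [ 0.3973 -0.072   0.027 ]
```

View pics/w2.png

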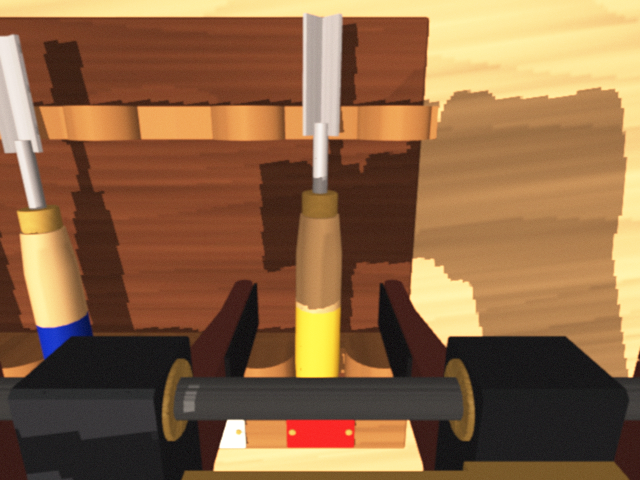

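Yellow is centred between the fingers (column 320). Descend and grip.

drive_tool(motion=[[[0.02,0,0.15],[0,0,0],0.6],[[0,0,0.12],[0,0,0],0.6],[[0,0,0.055],[0,0,0],0.6],[[0,0,0],[0,0,0],0],[[0,0,0],[0,0,0],0]], force=25)

```text
time: 5.6
tool_pos: [0.5171, -0.1614, 0.0288]
eef_rot: [3.135, -0.203, 0.002]
force: [0.7, -0.4, -0.1]
grip_width: 0.0403
gripper_force: 0.0
```

drive_tool(motion=[[[0,0,0],[0,0,0],0],[[0,0,0],[0,0,0],0],[[0,0,0],[0,0,0],0]])

```text
time: 5.9
tool_pos: [0.5172, -0.1615, 0.0288]
eef_rot: [3.135, -0.203, 0.003]
force: [-0.6, -0.5, 7.4]
grip_width: 0.0254
gripper_force: 25.0
```

drive_tool(motion=[[[0,0,-0.1],[0,0,0],0],[[0,0,-0.1],[0,0,0],0],[[0,0,-0.1],[0,0,0],0],[[0,-0.09,0],[0,0,0],0],[[0,-0.1,0],[0,0,0],0]])

```text
time: 6.4
tool_pos: [0.5216, -0.1241, 0.0886]
eef_rot: [3.134, -0.206, 0.003]
force: [0.9, -0.6, -1.8]
grip_width: 0.0246
gripper_force: 25.0
```

drive_tool(motion=[[[0,-0.1,0],[0,0,0],0],[[0,-0.08,0],[0,0,0],0],[[0,0,0],[0,0,0],0],[[0,0,0],[0,0,0],0]])

```text
time: 6.8
tool_pos: [0.5258, -0.0882, 0.0877]
eef_rot: [3.135, -0.202, -0.0]
force: [0.6, 0.7, -1.0]
grip_width: 0.0257
gripper_force: 25.0
```

Run:
```python
from h import *
s,M=st();print(uv(s["tool_pos"]))
save("wrist","w3");look("wrist",["white_tag","red_tag","yellow_tag"])
```

```text
t 6.8 [ 0.5258 -0.0882  0.0877] yaw -7.37 zax [-0. -0. -1.] F [ 0.6  0.7 -1. ] grip 0.025664637527698965 24.96057003736496
[ 0.5327 -0.0235]
```

View pics/w3.png

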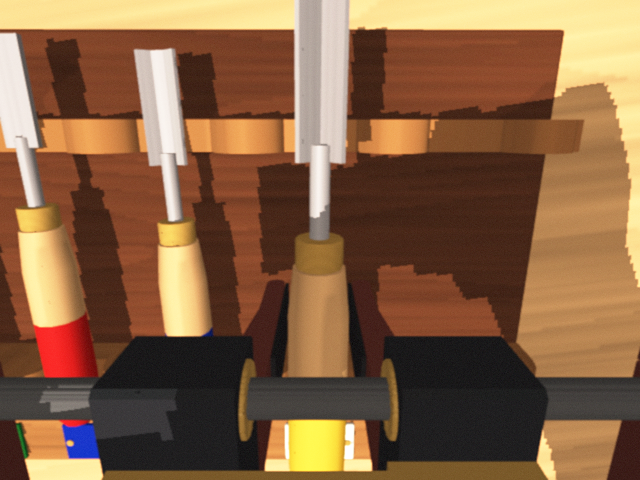

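Yellow is held level at column 320, directly over the white plate and the empty notch. Lower and release.

drive_tool(motion=[[[0,0,0.1],[0,0,0],0],[[0,0,0.1],[0,0,0],0],[[0,0,0.06],[0,0,0],0],[[0,0,0.03],[0,0,0],0],[[0,0,0.005],[0,0,0],0]])

```text
time: 7.5
tool_pos: [0.5254, -0.0883, 0.0285]
eef_rot: [3.135, -0.204, -0.002]
force: [-4.6, 0.4, 6.3]
grip_width: 0.0255
gripper_force: 25.0
```

drive_tool(motion=[[[0,0,0],[0,0,0],0]])

```text
time: 7.6
tool_pos: [0.526, -0.0882, 0.0288]
eef_rot: [3.135, -0.204, 0.0]
force: [0.5, 0.1, -0.3]
grip_width: 0.0251
gripper_force: 25.0
```

drive_tool(motion=[[[0,0,0],[0,0,0],0.5],[[0,0,0],[0,0,0],0.55],[[0,0,0],[0,0,0],0.6],[[0,0,-0.12],[0,0,0],0.6],[[0,0,-0.15],[0,0,0],0.6]])

```text
time: 8.1
tool_pos: [0.525, -0.0876, 0.0823]
eef_rot: [-3.135, 0.202, 0.004]
force: [0.7, -0.1, -0.3]
grip_width: 0.0524
gripper_force: 0.0
```

drive_tool(motion=[[[0,-0.12,-0.1],[0,0,0],0.6],[[0,-0.16,0],[0,0,0],0.6],[[0,-0.16,0],[0,0,0],0.6],[[0,-0.16,0],[0,0,0],0.6],[[-0.02,-0.13,0],[0,0,0],0.6]])

```text
time: 8.6
tool_pos: [0.5414, 0.0596, 0.1031]
eef_rot: [-3.134, 0.201, -0.002]
force: [0.5, 0.3, 0.1]
grip_width: 0.0527
gripper_force: 0.0
```

drive_tool(motion=[[[0,0,0],[0,0,0],0.6],[[0,0,0],[0,0,0],0.6]])

```text
time: 8.8
tool_pos: [0.5408, 0.0579, 0.1027]
eef_rot: [3.135, -0.2, 0.0]
force: [0.4, -0.5, -0.3]
grip_width: 0.0526
gripper_force: 0.0
```

Run:
```python
from h import *
s,M=st();print(uv(s["tool_pos"]))
save("wrist","w4")
for n in ["red","blue","yellow","blue_tag"]:
    for r in imaging.place_of("wrist",n)[:2]:print(n,r["confidence"],uv(ray("wrist",r["position"],Z[n])))
```

```text
t 8.8 [0.5408 0.0579 0.1027] yaw -7.32 zax [ 0. -0. -1.] F [ 0.4 -0.5 -0.3] grip 0.052616880673563904 0.0
[0.5297 0.1234]
red 0.85 [0.5296 0.1208]
blue 0.97 [0.5235 0.0517]
yellow 0.56 [ 0.5285 -0.0241]
blue_tag 0.8 [0.4051 0.1219]
blue_tag 0.16 [0.5235 0.1986]
```

View pics/w4.png

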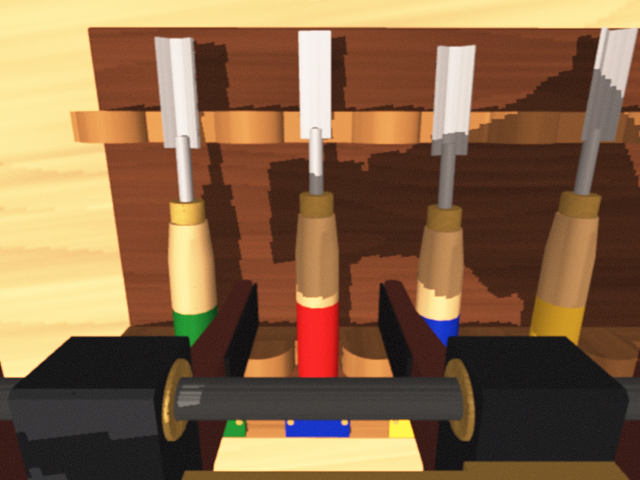

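Yellow lies in the white place (column ~565); red is between the fingers at column 317. Descend, grip, lift.

drive_tool(motion=[[[0,0.005,0.15],[0,0,0],0.6],[[0,0,0.14],[0,0,0],0.6],[[0,0,0.08],[0,0,0],0.6],[[0,0,0],[0,0,0],0],[[0,0,0],[0,0,0],0]])

```text
time: 9.55
tool_pos: [0.5408, 0.0561, 0.0289]
eef_rot: [3.135, -0.204, -0.0]
force: [0.3, -0.1, 0.1]
grip_width: 0.0401
gripper_force: 0.0
```

drive_tool(motion=[[[0,0,0],[0,0,0],0],[[0,0,0],[0,0,0],0],[[0,0,0],[0,0,0],0]])

```text
time: 9.85
tool_pos: [0.5416, 0.0566, 0.0298]
eef_rot: [-3.135, 0.203, -0.003]
force: [0.1, -0.1, 4.5]
grip_width: 0.0255
gripper_force: 25.0
```

drive_tool(motion=[[[0,0,-0.1],[0,0,0],0],[[0,0,-0.13],[0,0,0],0],[[0,0,-0.13],[0,0,0],0],[[0,0,0],[0,0,0],0]])

```text
time: 10.25
tool_pos: [0.5427, 0.0568, 0.104]
eef_rot: [-3.134, 0.203, -0.009]
force: [0.8, 0.4, -1.2]
grip_width: 0.0252
gripper_force: 25.0
```

drive_tool(motion=[[[0,0.13,0],[0,0,0],0],[[0,0.15,0],[0,0,0],0],[[0,0.15,0],[0,0,0],0],[[0,0.15,0],[0,0,0],0],[[0,0.15,0],[0,0,0],0]])

```text
time: 10.75
tool_pos: [0.5209, -0.0895, 0.0998]
eef_rot: [3.135, -0.203, -0.002]
force: [0.1, -0.5, -1.6]
grip_width: 0.0255
gripper_force: 25.0
```

drive_tool(motion=[[[0,0.15,0],[0,0,0],0],[[0,0.13,0],[0,0,0],0],[[0,0.09,0],[0,0,0],0],[[0,0,0],[0,0,0],0],[[0,0,0],[0,0,0],0]])

```text
time: 11.25
tool_pos: [0.5118, -0.1613, 0.0999]
eef_rot: [-3.134, 0.204, 0.002]
force: [-0.7, 0.9, -1.7]
grip_width: 0.0255
gripper_force: 25.0
```

Run:
```python
from h import *
s,M=st();print(uv(s["tool_pos"]))
save("wrist","w5")
for n in ["blue","yellow","red_tag","white_tag"]:
    for r in imaging.place_of("wrist",n)[:2]:print(n,r["confidence"],uv(ray("wrist",r["position"],Z[n])))
```

```text
t 11.25 [ 0.5118 -0.1613  0.0999] yaw -7.44 zax [-0.001  0.001 -1.   ] F [-0.7  0.9 -1.7] grip 0.02554461595713496 24.99989479780197
[ 0.5277 -0.0977]
blue 0.59 [0.5228 0.0542]
yellow 0.59 [ 0.5303 -0.0221]
```

View pics/w5.png

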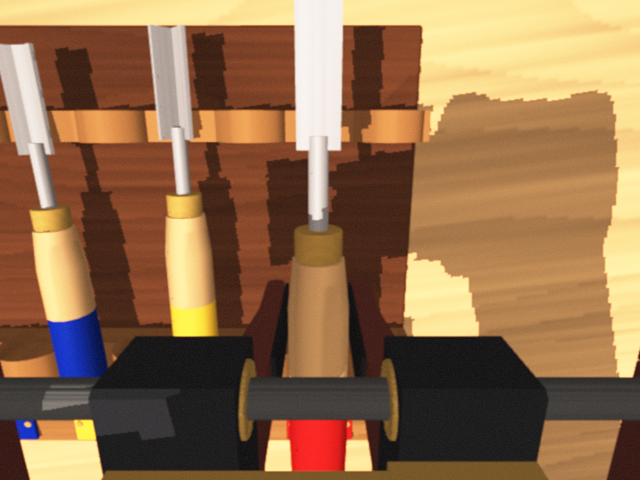

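Red hangs level over the red plate (column 320). Lower and release.

drive_tool(motion=[[[0,0,0.13],[0,0,0],0],[[0,0,0.12],[0,0,0],0],[[0,0,0.06],[0,0,0],0],[[0,0,0.035],[0,0,0],0],[[0,0,0.008],[0,0,0],0]])

```text
time: 12.0
tool_pos: [0.5121, -0.1612, 0.0298]
eef_rot: [-3.135, 0.202, 0.002]
force: [-4.3, 2.5, 5.1]
grip_width: 0.0252
gripper_force: 25.0
```

drive_tool(motion=[[[0,0,0],[0,0,0],0]])

```text
time: 12.1
tool_pos: [0.5127, -0.1615, 0.0305]
eef_rot: [3.135, -0.202, 0.001]
force: [-0.0, -0.2, -1.2]
grip_width: 0.0254
gripper_force: 25.0
```

drive_tool(motion=[[[0,0,0.006],[0,0,0],0],[[0,0,0],[0,0,0],0]])

```text
time: 12.3
tool_pos: [0.5132, -0.1619, 0.0298]
eef_rot: [3.135, -0.203, 0.003]
force: [0.2, 0.0, 2.8]
grip_width: 0.0259
gripper_force: 25.0
```

drive_tool(motion=[[[0,0,0],[0,0,0],0.5],[[0,0,0],[0,0,0],0.55],[[0,0,0],[0,0,0],0.6],[[0,0,-0.12],[0,0,0],0.6],[[0,0,-0.15],[0,0,0],0.6]])

```text
time: 12.8
tool_pos: [0.5111, -0.1614, 0.0822]
eef_rot: [-3.134, 0.203, 0.005]
force: [1.1, 0.6, -0.5]
grip_width: 0.0528
gripper_force: 0.0
```

drive_tool(motion=[[[0,-0.12,-0.1],[0,0,0],0.6],[[0,-0.16,0],[0,0,0],0.6],[[0,-0.16,0],[0,0,0],0.6],[[0,-0.16,0],[0,0,0],0.6],[[-0.03,-0.14,0],[0,0,0],0.6]])

```text
time: 13.3
tool_pos: [0.526, -0.0125, 0.103]
eef_rot: [-3.135, 0.202, -0.001]
force: [0.1, 0.3, -0.1]
grip_width: 0.0528
gripper_force: 0.0
```

drive_tool(motion=[[[0,0,0],[0,0,0],0.6],[[0,0,0],[0,0,0],0.6]])

```text
time: 13.5
tool_pos: [0.5254, -0.0138, 0.1028]
eef_rot: [3.135, -0.2, -0.0]
force: [-0.6, -1.5, 0.1]
grip_width: 0.0529
gripper_force: 0.0
```

Run:
```python
from h import *
s,M=st();print(uv(s["tool_pos"]))
save("wrist","w6")
for n in ["red","blue","yellow","yellow_tag"]:
    for r in imaging.place_of("wrist",n)[:2]:print(n,r["confidence"],uv(ray("wrist",r["position"],Z[n])))
```

```text
t 13.5 [ 0.5254 -0.0138  0.1028] yaw -7.32 zax [-0. -0. -1.] F [-0.6 -1.5  0.1] grip 0.05289756623997157 0.0
[0.5232 0.0503]
red 0.69 [ 0.5265 -0.1007]
blue 0.94 [0.5237 0.0499]
yellow 0.95 [ 0.5294 -0.0243]
yellow_tag 0.77 [0.4053 0.0514]
```

View pics/w6.png

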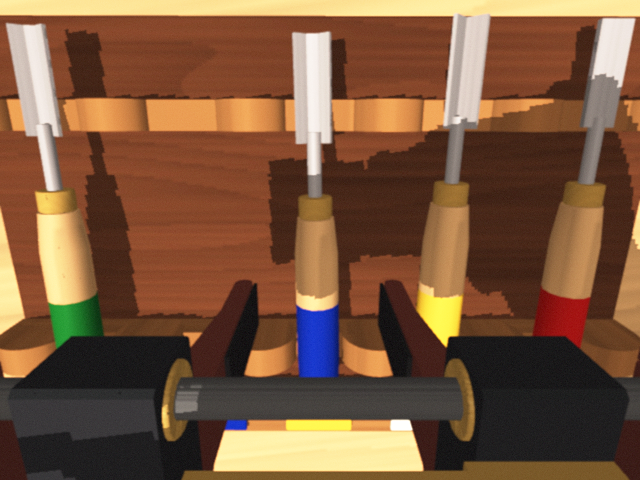

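Red lies in its place (column ~570); blue is centred at column 316.

drive_tool(motion=[[[0,0,0.15],[0,0,0],0.6],[[0,0,0.14],[0,0,0],0.6],[[0,0,0.08],[0,0,0],0.6],[[0,0,0],[0,0,0],0],[[0,0,0],[0,0,0],0]])

```text
time: 14.25
tool_pos: [0.5255, -0.0146, 0.029]
eef_rot: [3.135, -0.204, -0.001]
force: [0.8, -0.5, 0.2]
grip_width: 0.0402
gripper_force: 0.0
```

drive_tool(motion=[[[0,0,0],[0,0,0],0],[[0,0,0],[0,0,0],0],[[0,0,0],[0,0,0],0]])

```text
time: 14.55
tool_pos: [0.5263, -0.0142, 0.0299]
eef_rot: [-3.135, 0.203, -0.003]
force: [-0.2, 0.2, 5.2]
grip_width: 0.0252
gripper_force: 25.0
```

drive_tool(motion=[[[0,0,-0.1],[0,0,0],0],[[0,0,-0.12],[0,0,0],0],[[0,0,-0.12],[0,0,0],0],[[0,-0.09,0],[0,0,0],0],[[0,-0.1,0],[0,0,0],0]])

```text
time: 15.05
tool_pos: [0.5309, 0.023, 0.0982]
eef_rot: [3.135, -0.206, 0.004]
force: [-0.9, 0.2, -2.0]
grip_width: 0.0256
gripper_force: 25.0
```

drive_tool(motion=[[[0.018,-0.1,0],[0,0,0],0],[[0,-0.08,0],[0,0,0],0],[[0,0,0],[0,0,0],0],[[0,0,0],[0,0,0],0]])

```text
time: 15.45
tool_pos: [0.5383, 0.0583, 0.0968]
eef_rot: [3.135, -0.202, -0.0]
force: [0.4, -0.7, -0.5]
grip_width: 0.0256
gripper_force: 25.0
```

Run:
```python
from h import *
s,M=st();print(uv(s["tool_pos"]))
save("wrist","w7")
```

```text
t 15.45 [0.5383 0.0583 0.0968] yaw -7.38 zax [-0.    -0.001 -1.   ] F [ 0.4 -0.7 -0.5] grip 0.02564807838323145 24.984180629253387
[0.5271 0.1235]
```

View pics/w7.png

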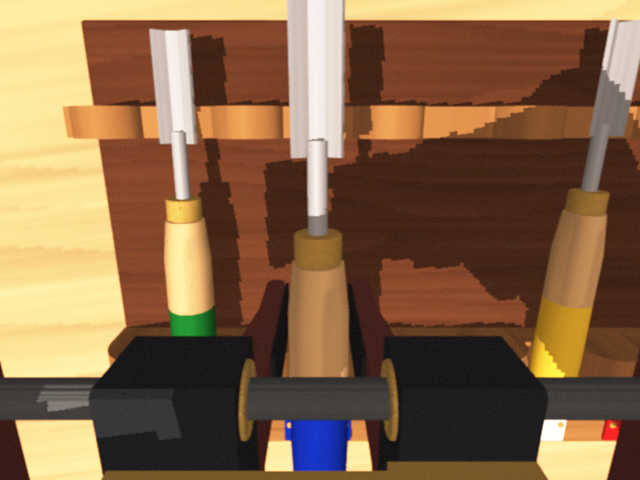

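Blue hangs level over the blue plate (column 318). Lower, release, then go to yellow.

drive_tool(motion=[[[0,0,0.12],[0,0,0],0],[[0,0,0.11],[0,0,0],0],[[0,0,0.06],[0,0,0],0],[[0,0,0.035],[0,0,0],0],[[0,0,0.012],[0,0,0],0]])

```text
time: 16.0
tool_pos: [0.5381, 0.0578, 0.0298]
eef_rot: [3.134, -0.204, -0.002]
force: [-9.6, -2.5, 25.3]
grip_width: 0.0255
gripper_force: 25.0
```

drive_tool(motion=[[[0,0,0],[0,0,0],0],[[0,0,0],[0,0,0],0]])

```text
time: 16.2
tool_pos: [0.5391, 0.0586, 0.0301]
eef_rot: [-3.135, 0.203, -0.002]
force: [-0.5, 0.5, -1.7]
grip_width: 0.0254
gripper_force: 25.0
```

drive_tool(motion=[[[0,0,0.005],[0,0,0],0],[[0,0,0],[0,0,0],0]])

```text
time: 16.4
tool_pos: [0.5392, 0.0586, 0.0299]
eef_rot: [3.135, -0.203, 0.002]
force: [-3.9, -1.3, 11.1]
grip_width: 0.0258
gripper_force: 25.0
```

drive_tool(motion=[[[0,0,0],[0,0,0],0.5],[[0,0,0],[0,0,0],0.55],[[0,0,0],[0,0,0],0.6],[[0,0,-0.12],[0,0,0],0.6],[[0,0,-0.15],[0,0,0],0.6]])

```text
time: 16.9
tool_pos: [0.5374, 0.0587, 0.0817]
eef_rot: [3.135, -0.202, -0.005]
force: [0.9, -0.4, 0.6]
grip_width: 0.0521
gripper_force: 0.0
```

drive_tool(motion=[[[0,0.12,-0.1],[0,0,0],0.6],[[0,0.16,0],[0,0,0],0.6],[[0,0.16,0],[0,0,0],0.6],[[0,0.16,0],[0,0,0],0.6],[[0.015,0.14,0],[0,0,0],0.6]])

```text
time: 17.4
tool_pos: [0.5218, -0.0901, 0.1024]
eef_rot: [3.135, -0.204, -0.0]
force: [0.3, 0.3, 0.1]
grip_width: 0.0528
gripper_force: 0.0
```

drive_tool(motion=[[[0,0,0],[0,0,0],0.6],[[0,0,0],[0,0,0],0.6]])

```text
time: 17.6
tool_pos: [0.5224, -0.0887, 0.1024]
eef_rot: [-3.135, 0.205, -0.0]
force: [0.0, 0.4, 0.4]
grip_width: 0.0524
gripper_force: 0.0
```

Run:
```python
from h import *
s,M=st();print(uv(s["tool_pos"]))
save("wrist","w8")
for n in ["red","blue","yellow","yellow_tag","white_tag"]:
    for r in imaging.place_of("wrist",n)[:2]:print(n,r["confidence"],uv(ray("wrist",r["position"],Z[n])))
```

```text
t 17.6 [ 0.5224 -0.0887  0.1024] yaw -7.49 zax [ 0.  0. -1.] F [0.  0.4 0.4] grip 0.052416298574892266 0.0
[ 0.5293 -0.0244]
red 0.57 [ 0.5279 -0.0971]
blue 0.69 [0.5266 0.1267]
yellow 0.58 [ 0.5285 -0.0203]
yellow_tag 0.69 [0.4053 0.0541]
```

View pics/w8.png

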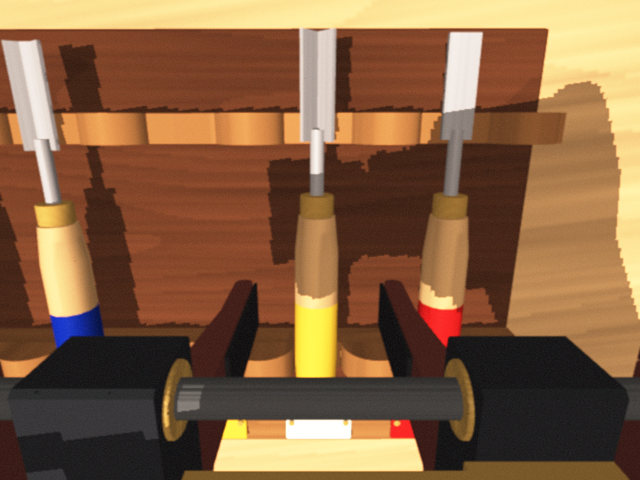

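Blue and red lie home; yellow is centred at column 317. Pick it and move one place to the left.

drive_tool(motion=[[[0,-0.005,0.15],[0,0,0],0.6],[[0,0,0.14],[0,0,0],0.6],[[0,0,0.08],[0,0,0],0.6],[[0,0,0],[0,0,0],0],[[0,0,0],[0,0,0],0]])

```text
time: 18.4
tool_pos: [0.5227, -0.0869, 0.0286]
eef_rot: [-3.135, 0.202, 0.0]
force: [-0.1, 0.5, -0.1]
grip_width: 0.0404
gripper_force: 0.0
```

drive_tool(motion=[[[0,0,0],[0,0,0],0],[[0,0,0],[0,0,0],0],[[0,0,0],[0,0,0],0]])

```text
time: 18.7
tool_pos: [0.5234, -0.0874, 0.0295]
eef_rot: [3.135, -0.203, 0.003]
force: [0.5, 0.3, 5.3]
grip_width: 0.0254
gripper_force: 25.0
```

drive_tool(motion=[[[0,0,-0.1],[0,0,0],0],[[0,0,-0.12],[0,0,0],0],[[0,0,-0.12],[0,0,0],0],[[0,-0.09,0],[0,0,0],0],[[0,-0.1,0],[0,0,0],0]])

```text
time: 19.2
tool_pos: [0.528, -0.0503, 0.0977]
eef_rot: [3.134, -0.206, 0.003]
force: [0.8, 0.6, -2.0]
grip_width: 0.0256
gripper_force: 25.0
```

drive_tool(motion=[[[-0.008,-0.1,0],[0,0,0],0],[[0,-0.08,0],[0,0,0],0],[[0,0,0],[0,0,0],0],[[0,0,0],[0,0,0],0]])

```text
time: 19.6
tool_pos: [0.5304, -0.0142, 0.0965]
eef_rot: [3.135, -0.202, -0.0]
force: [-0.0, 0.5, -0.1]
grip_width: 0.0257
gripper_force: 25.0
```

Run:
```python
from h import *
s,M=st();print(uv(s["tool_pos"]))
save("wrist","w9")
```

```text
t 19.6 [ 0.5304 -0.0142  0.0965] yaw -7.37 zax [-0. -0. -1.] F [-0.   0.5 -0.1] grip 0.02566692260538379 24.985485076904297
[0.5282 0.0505]
```

View pics/w9.png

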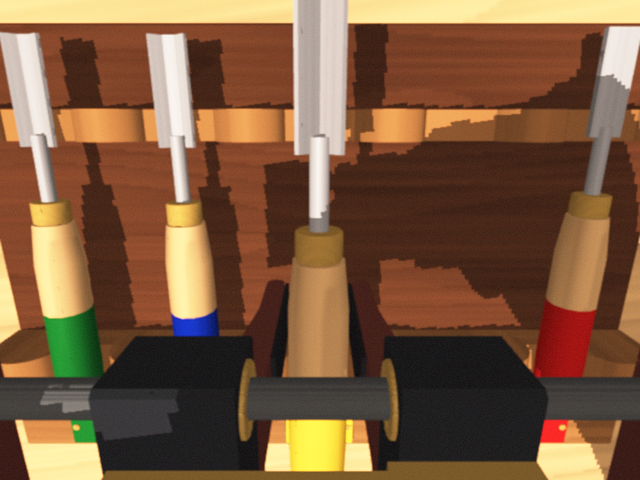

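Yellow hangs level over the yellow plate. Lower, release, retreat.

drive_tool(motion=[[[0,0,0.12],[0,0,0],0],[[0,0,0.11],[0,0,0],0],[[0,0,0.06],[0,0,0],0],[[0,0,0.03],[0,0,0],0],[[0,0,0.015],[0,0,0],0]])

```text
time: 20.15
tool_pos: [0.5304, -0.0144, 0.0294]
eef_rot: [3.135, -0.204, -0.001]
force: [-9.7, -1.4, 26.8]
grip_width: 0.0253
gripper_force: 25.0
```

drive_tool(motion=[[[0,0,0.003],[0,0,0],0],[[0,0,0],[0,0,0],0]])

```text
time: 20.35
tool_pos: [0.5309, -0.0142, 0.0296]
eef_rot: [3.135, -0.204, 0.001]
force: [0.9, 0.7, -0.9]
grip_width: 0.0255
gripper_force: 25.0
```

drive_tool(motion=[[[0,0,0],[0,0,0],0.5],[[0,0,0],[0,0,0],0.55],[[0,0,0],[0,0,0],0.6],[[0,0,-0.12],[0,0,0],0.6],[[0,0,-0.15],[0,0,0],0.6]])

```text
time: 20.85
tool_pos: [0.5295, -0.0137, 0.0824]
eef_rot: [3.135, -0.203, -0.004]
force: [0.5, -0.4, -0.2]
grip_width: 0.0522
gripper_force: 0.0
```

drive_tool(motion=[[[0,0,-0.2],[0,0,0],0.6],[[0,0,-0.2],[0,0,0],0.6],[[0,0,-0.2],[0,0,0],0.6],[[-0.15,0,-0.2],[0,0,0],0.6],[[-0.15,0,0],[0,0,0],0.6]])

```text
time: 21.35
tool_pos: [0.4733, -0.0055, 0.2478]
eef_rot: [-3.134, 0.203, -0.014]
force: [-0.6, 0.4, -0.5]
grip_width: 0.0528
gripper_force: 0.0
```

drive_tool(motion=[[[0,0,0],[0,0,0],0.6],[[0,0,0],[0,0,0],0.6]])

```text
time: 21.55
tool_pos: [0.4711, -0.0061, 0.2433]
eef_rot: [3.135, -0.203, 0.002]
force: [1.0, -0.7, -0.3]
grip_width: 0.0527
gripper_force: 0.0
```

Run:
```python
from h import *
s,M=st();print(uv(s["tool_pos"]))
save("wrist","w10")
for n in Z:
    for r in imaging.place_of("wrist",n)[:2]:print(n,r["confidence"],uv(ray("wrist",r["position"],Z[n])))
```

```text
t 21.55 [ 0.4711 -0.0061  0.2433] yaw -7.4 zax [ 0.001 -0.    -1.   ] F [ 1.  -0.7 -0.3] grip 0.05273778941271213 0.0
[0.4683 0.0513]
red 0.91 [ 0.5283 -0.096 ]
red 0.25 [ 0.4076 -0.0927]
blue 0.65 [ 0.4077 -0.0177]
blue 0.61 [0.5256 0.1232]
yellow 0.79 [0.5279 0.0506]
yellow 0.51 [0.5279 0.1964]
green 0.97 [0.5244 0.1975]
red_tag 0.78 [ 0.4006 -0.0957]
red_tag 0.61 [ 0.5269 -0.1022]
blue_tag 0.83 [0.4034 0.124 ]
yellow_tag 0.79 [0.4038 0.0552]
white_tag 0.76 [ 0.4042 -0.0218]
```

View pics/w10.png

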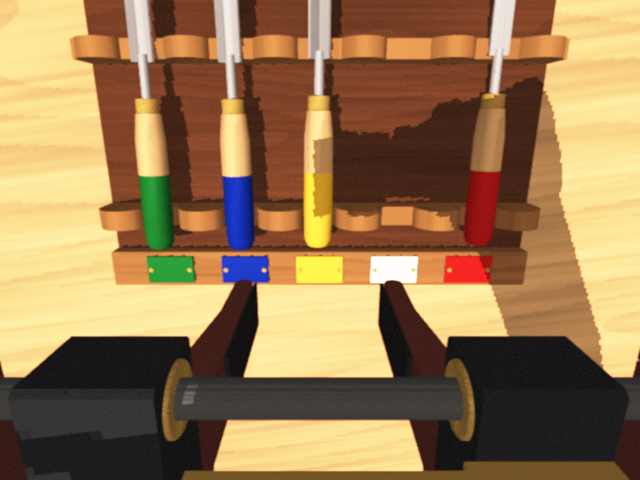

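Every tool lies behind its own plate: green at column 157, blue 238, yellow 319, red 482. White is empty at 394.

```bash
python3 -c "
from station import job_done
print(job_done())"
```

```text
the job is handed in; nothing more can be done
None
```

The red, blue and yellow tools each lie in both rails behind their own label plates, handles towards the plates. The last wrist picture confirms this. The green tool, mallet and oilstone were not touched, and the job was handed in at about 22 s.

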